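Slide the specimen plate under the imaging bridge

TASK

Push the flat specimen plate (the slab with the key in black foam) along the bench into the low imaging bridge until it lies square and central beneath it, midway between the legs and with its two ends sticking out equally on either side. Push it gently with the fingertips or the outside of the fingers: keep it flat on the bench, never lift, tip or carry it. Do not knock or ram the bridge, leave everything else where it stands, and finish with the hand clear.

Things in the scene. Friction and masses are not known exactly. Their poses are not given: they have to be found in the camera images.
- plate: loose flat specimen plate of plain steel with a black foam top in which a brass key is sunk: 110 mm along its x, 160 mm along its y (long axis), 16 mm high, about 0.3 to 0.65 kg. A solid slab with upright sides, lying flat on the bench; origin at the centre of its underside. It starts to the left or right of the bridge (y side), its long axis within about 15 degrees of the passage's direction and its centre up to 30 mm off the passage's centre line
- bridge: low imaging bridge screwed to the bench: a grey beam 190 mm along its x, 60 mm along its y, from 22 mm to 42 mm above the bench (bolt heads to 47 mm), on two aluminium legs 25 mm wide at its two x ends. The passage between the legs is 140 mm wide, 22 mm high and runs along the bridge's y, open at both ends. Origin on the bench at the centre of the passage; nothing tall stands on it
- deep_box: open-topped steel box, 90 x 120 mm and 42 mm high (too tall to pass the bridge); it stands on the other side of the bridge from the plate. Bystander; origin at the centre of its underside
- jar: closed glass jar with black cap, 48 mm across, 45 mm high, just beyond the bridge's far leg. Bystander; origin under its centre
- vial: small amber vial, 26 mm across, 50 mm high, standing on the robot's side of the bridge's near leg. Bystander; origin under its centre
- torch: black torch standing on its head, 42 mm across, 125 mm high, at the back. Bystander; origin under its centre
- spray: white bottle, 60 mm across, 170 mm high, at the back. Bystander; origin under its centre
- brush: brush 170 mm long lying near the robot's base on its left. Bystander
- loupe: black loupe, 44 mm across, 36 mm high, near the robot's base on its right. Bystander; origin under its centre

How it is judged:
By the outcome, as a careful person would: the job done as asked, in the order asked, and still so for the second after the job is handed in, with the robot touching nothing.
It also fails if it takes over 51 s, if anything falls off the work surface, if the arm or the gripper's body presses on something with over 40 N, if the wrist force passes 120 N, or if a joint passes its speed limit or range.

ROBOT

A 6-joint arm with a two-finger parallel gripper is mounted at the origin on the work surface. World frame = base frame: x ahead of the robot, y to its left, z up, the work surface at z = 0. Lengths are in m, angles in rad, forces in N, time in s.
With the tool pointing down it reaches from about 0.225 to 0.875 m from the base axis. Payload 3.4 kg.
Tool frame: the origin (TCP) lies at the very end of the fingers, on their centre line; the grasp point (between the pads) lies 19 mm behind it; z points along the fingers, y is the direction in which the jaws open and shut (so a half turn about z gives the same grasp; the last joint's range is limited). The gripper opens to 85 mm and grips with 20 to 120 N. Pads are 22 mm wide; open, the fingers measure 114 mm over their backs; the gripper's body (76 mm by 85 mm) begins 54 mm behind the grasp point. The pads swing forward as they close: fully open they stand 13 mm farther back than shut.
Start: joints at [1.15, 0.276, 1.505, -0, 1.361, -0.121], TCP at [0.17, 0.549, 0.231] pointing down, gripper open.
Joint ranges: [-2.89, 2.89], [-0.75, 2.08], [0.22, 2.7], [-1.18, 4.32], [0.11, 2.71], [-2.7, 2.7]. Speed limits (rad/s): [2.57, 2.57, 3.14, 3.14, 3.14, 3.14].

INTERFACE

Orientations are given as a unit quaternion [w, x, y, z].
In Python, from rig import get_state, get_image, calibration, sign_off gives the robot as it stands. The module is installed in compiled form; this text tells all that it offers.
- The arm moves only by the tool drive_tool, never from a script. Its argument "targets" is one flat list of numbers, 7 for each row, row after row: the turn, a rotation vector about the tool's x, y, z in degrees, then the shift along the tool's x, y, z in mm, then the opening, from 0 (shut) to 1 (fully open). In form: [wx, wy, wz, tx, ty, tz, fingers, wx, wy, wz, tx, ty, tz, fingers, ...]. A call has 1 to 12 rows; each row shifts and turns the commanded pose from where the row before left it, along the tool's axes as they then stand; what a row does not reach is not made up. A row lasts 1/8 s, in which the tool goes at most 62.5 mm and 10.7 degrees, less where a joint would pass 70% of its speed; a pose out of reach is approached as far as the arm can. A call is refused whole if a number of a shift passes 62.5 or a number of a turn 10.7, either way. A call with a gripper value outside its range is refused whole. The fingers move at their own pace and stop on an object; "grip_force" is the grip in N (left out, the last holds). Time passes only in rows, so rows that do not move let the fingers close. It gives the time, the measured TCP pose, the force and the opening at its end, in the units of the state.
- get_state(): the state, without advancing time (a new reading comes with each control period).
- get_image(name): name is "scene" or "top" or "wrist"; returns the picture (384x512x3 uint8, red, green, blue); there is no depth.
- calibration(name): a dict with "mtx" (3x3 intrinsics, pixels), "distortion" ([k1, k2, p1, p2, k3] as OpenCV has them; the pictures are not rectified), "world_to_cam" (4x4, takes a point from world to camera coordinates); the wrist camera has in their place "hand_eye" (4x4, takes a point from camera to tool coordinates, whose origin is the TCP and whose axes are the flange's). Camera axes: x right, y down, z forward; pixel columns grow to the right and rows downward; lengths in m; the calibration is good to about 2 mm. A picture is of the moment at which its call begins: read the wrist's pose just before it. calibration takes no time and is no camera call.
- sign_off(): hands the job in, once; it reports no verdict.
The state is a dict: "clock": time; "qpos": joint angles; "qd": joint speeds; "effort": joint torques, N m; "position": TCP position; "ee_rot": TCP orientation; "contact_force": force on the tool from outside, world axes, zero at the start; "moment": the same for the moment, N m; "width": finger opening in m.
Only numpy, scipy, OpenCV 4.12 (cv2) and the standard library are available. Lean on these libraries where they do the work, as an engineer would, in place of code of your own. Each camera call takes 0.05 s, during which the arm holds its last target.

## Working session

There is one attempt and no reset: what is moved stays moved. The work goes in short steps, Python scripts to look and compute and a tool call to move; the robot and the scene stay as the last step left them, time stands still between calls to the robot, and variables do not carry over. Pictures are saved under pics/ and viewed, and the job is handed in when it is done.

Besides the shell and the picture viewer there is one more tool, called after "Request:" as name(argument=value, ...), one argument or row to a line, values as JSON. drive_tool: Moves the arm, as the interface text tells. Its arguments: {"type":"object","properties":{"targets":{"type":"array"},"grip_force":{"type":"number"}},"required":["targets"]}

```bash
mkdir -p pics; cat > h.py <<'E'
import numpy as np,cv2,json
from rig import get_state,get_image,calibration,sign_off
def save(img,n): cv2.imwrite('pics/'+n+'.png',cv2.cvtColor(img,cv2.COLOR_RGB2BGR))
def ray(name,px,z,T=None):
    c=calibration(name); px=np.array(px,float).reshape(-1,1,2)
    u=cv2.undistortPoints(px,np.array(c['mtx']),np.array(c['distortion'])).reshape(-1,2)
    W=np.linalg.inv(np.array(c['world_to_cam'])) if T is None else T
    d=np.c_[u,np.ones(len(u))]@W[:3,:3].T; o=W[:3,3]
    return o+d*((z-o[2])/d[:,2])[:,None]
def proj(name,P):
    c=calibration(name);M=np.array(c['world_to_cam'])
    r,_=cv2.Rodrigues(M[:3,:3]);p,_=cv2.projectPoints(np.array(P,float).reshape(-1,1,3),r,M[:3,3],np.array(c['mtx']),np.array(c['distortion']));return p.reshape(-1,2)
E
python3 - <<'E'
from h import *
print(get_state())
for n in('top','scene'):
    i=get_image(n); np.save('pics/%s0.npy'%n,i); save(i,n+'0'); c=calibration(n);print(n,np.linalg.inv(np.array(c['world_to_cam'])).round(3).tolist(),c['mtx'])
E
```

```text
{'clock': 0.0, 'qpos': array([ 1.14999664e+00,  2.76613991e-01,  1.50615044e+00,  1.93264473e-05,
        1.36071784e+00, -1.20997834e-01]), 'qd': array([-0.000168  , -0.00191072,  0.00023977, -0.00138959,  0.00058317,
        0.00030837]), 'effort': array([-1.29354245e-03, -4.16777980e+01, -2.45799494e+01, -5.72344125e-04,
        1.14522668e-02,  1.29561283e-05]), 'position': array([0.16958982, 0.54885518, 0.230422  ]), 'ee_rot': array([-2.61932389e-04,  1.49342104e-01,  9.88785135e-01, -9.07822494e-04]), 'contact_force': array([0.61738388, 0.11100509, 0.16070674]), 'moment': array([ 0.01990492, -0.01107291, -0.01460344]), 'width': 0.08546995021018394}
top [[-0.024, -0.991, 0.13, 0.38], [-1.0, 0.022, -0.018, 0.017], [0.015, -0.131, -0.991, 1.236], [0.0, 0.0, 0.0, 1.0]] [[409.66062876   0.         259.82457166]
 [  0.         409.66062876 192.84334488]
 [  0.           0.           1.        ]]
scene [[0.83, 0.293, -0.474, 1.082], [0.557, -0.471, 0.685, -0.802], [-0.022, -0.832, -0.554, 0.704], [0.0, 0.0, 0.0, 1.0]] [[483.59086459   0.         249.07719116]
 [  0.         483.59086459 195.32465422]
 [  0.           0.           1.        ]]
```

View pics/top0.png

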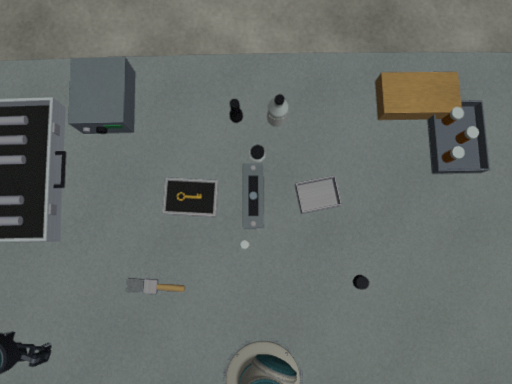

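View pics/scene0.png

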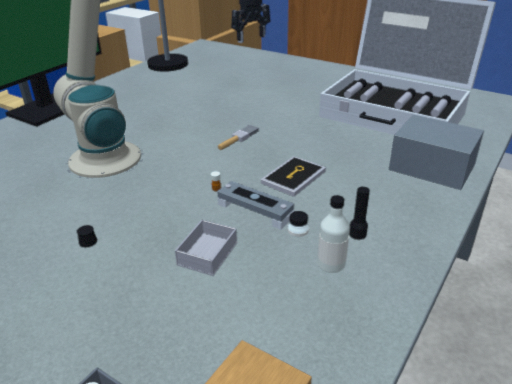

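```bash
python3 - <<'E'
from h import *
i=np.load('pics/top0.npy');save(cv2.resize(i[140:265,150:350],None,fx=4,fy=4,interpolation=cv2.INTER_CUBIC),'z1')
i=np.load('pics/scene0.npy');save(cv2.resize(i[145:275,165:345],None,fx=4,fy=4,interpolation=cv2.INTER_CUBIC),'z2')
w=get_image('wrist');save(w,'w0');print(np.array(calibration('wrist')['hand_eye']).round(3).tolist(),calibration('wrist')['mtx'])
print(ray('top',[[190,197]],.016),ray('top',[[253,196]],.042),ray('top',[[245,244]],.05),ray('top',[[257,151]],.045),ray('top',[[318,195]],.04))
E
```

```text
[[-0.001, -0.947, -0.321, 0.083], [1.0, -0.001, 0.001, -0.0], [-0.001, -0.321, 0.947, -0.143], [0.0, 0.0, 0.0, 1.0]] [[265.18134794   0.         259.57795183]
 [  0.         265.18134794 192.4621703 ]
 [  0.           0.           1.        ]]
[[0.53220748 0.20425201 0.016     ]] [[0.52776609 0.01550288 0.042     ]] [[0.38835854 0.0415762  0.05      ]] [[6.61900582e-01 6.44479541e-04 4.50000000e-02]] [[ 0.52666365 -0.17629666  0.04      ]]
```

View pics/z1.png

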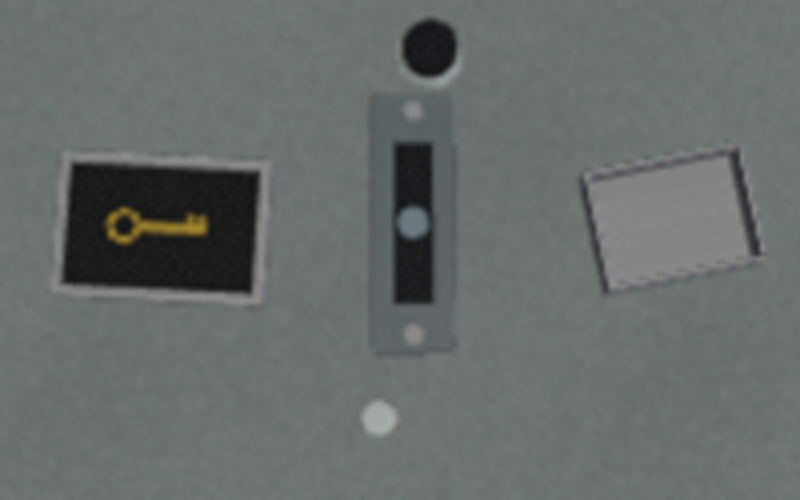

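View pics/z2.png

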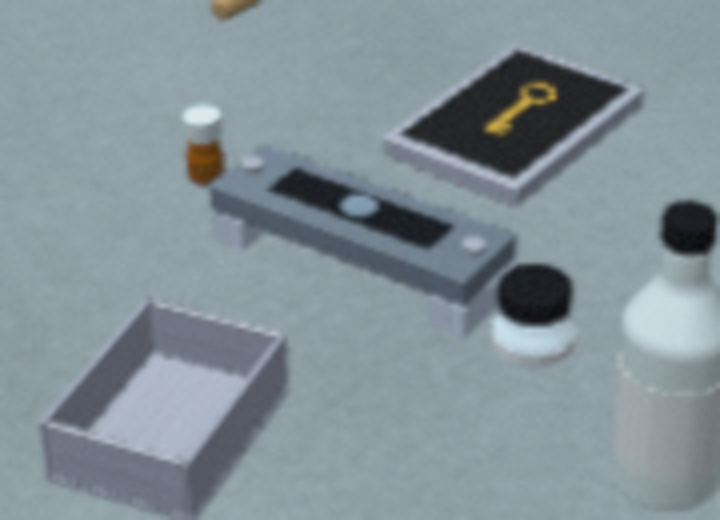

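View pics/w0.png

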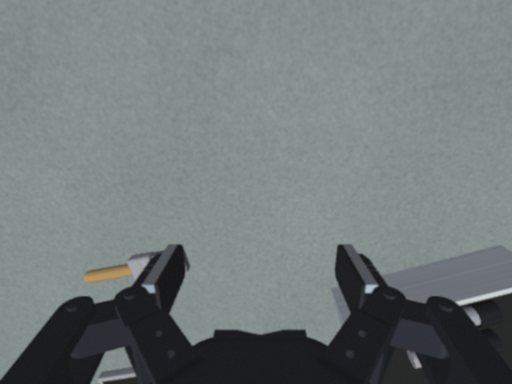

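Request:
drive_tool(
  targets=[0,0,10.4,0,0,0,1,0,0,10.4,0,0,0,1,0,0,10.4,0,0,0,1,0,0,10.4,0,0,0,1,0,0,10.4,0,0,0,1,0,0,10.4,0,0,0,1,0,0,10.4,0,0,0,1,0,0,0,0,0,-20,1,0,0,0,0,0,-20,1],
)

```text
clock: 1.27
position: [0.1697, 0.549, 0.2712]
ee_rot: [0.0, 0.707, 0.707, -0.001]
contact_force: [0.0, 0.5, -0.5]
width: 0.0852
```

Request:
drive_tool(
  targets=[0,0,0,-38,30,0,0.7,0,0,0,-38,30,0,0.7,0,0,0,-38,30,0,0.7,0,0,0,-38,30,0,0.7,0,0,0,-38,30,0,0.7,0,0,0,-38,30,0,0.7,0,0,0,-38,30,0,0.7,0,0,0,-38,30,0,0.7,0,0,0,-38,30,0,0.7,0,0,0,-38,30,0,0.7,0,0,0,-38,30,0,0.7,0,0,0,-38,30,0,0.7],
)

```text
clock: 2.78
position: [0.5307, 0.0922, 0.2711]
ee_rot: [-0.0, 0.707, 0.707, -0.0]
contact_force: [0.6, 1.3, -0.5]
width: 0.0596
```

Request:
drive_tool(
  targets=[0,0,0,0,0,0,0.7,0,0,0,0,0,0,0.7],
)

```text
clock: 3.02
position: [0.5295, 0.0937, 0.2708]
ee_rot: [-0.001, 0.707, 0.707, -0.0]
contact_force: [0.2, 0.3, -0.3]
width: 0.0598
```

```bash
cat >> h.py <<'E'
from scipy.spatial.transform import Rotation as R
def tool(s):
    q=s['ee_rot'];T=np.eye(4);T[:3,:3]=R.from_quat([q[1],q[2],q[3],q[0]]).as_matrix();T[:3,3]=s['position'];return T
def wshot(n):
    s=get_state();T=tool(s)@np.array(calibration('wrist')['hand_eye']);i=get_image('wrist');save(i,n);np.savez('pics/'+n,i=i,T=T);return s,T,i
E
python3 - <<'E'
from h import *
s,T,i=wshot('w1');print(tool(s).round(4),s['width'],s['clock'],s['contact_force'])
E
```

```text
[[ 2.000e-04  1.000e+00 -1.600e-03  5.295e-01]
 [ 1.000e+00 -2.000e-04  7.000e-04  9.370e-02]
 [ 7.000e-04 -1.600e-03 -1.000e+00  2.708e-01]
 [ 0.000e+00  0.000e+00  0.000e+00  1.000e+00]] 0.05982831202924928 3.025 [ 0.17987967  0.26421645 -0.27203179]
```

View pics/w1.png

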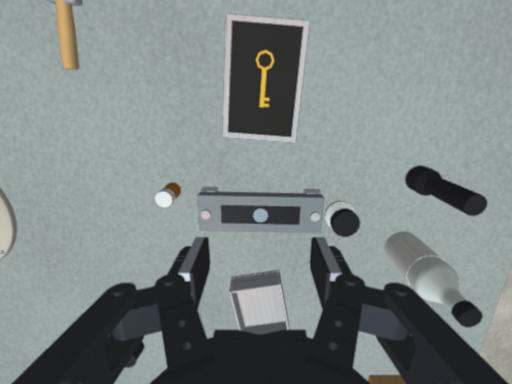

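```bash
cat >> h.py <<'E'
def plate(i,T,roi,name='wrist',dbg=None):
    r0,r1,c0,c1=roi; a=i[r0:r1,c0:c1].astype(int)
    dark=((a.max(2)<75)|((a[...,0]-a[...,2])>50)).astype(np.uint8)
    out={}
    cs,_=cv2.findContours(dark,cv2.RETR_EXTERNAL,cv2.CHAIN_APPROX_NONE)
    c=max(cs,key=cv2.contourArea).reshape(-1,2)+[c0,r0]
    W=ray(name,c,.016,T)[:,:2]
    return rect(W),W
def rect(W):
    (cx,cy),(w,h),an=cv2.minAreaRect((W*1000).astype(np.float32))
    return np.array([cx,cy]).round(1),round(w,1),round(h,1),round(an,2)
E
python3 - <<'E'
from h import *
d=np.load('pics/w1.npz');i,T=d['i'],d['T']
r,W=plate(i,T,(5,155,205,325));print('foam',r)
# bridge window
a=i[200:230,212:308].astype(int);m=(a.max(2)<70).astype(np.uint8)
m=cv2.morphologyEx(m,cv2.MORPH_CLOSE,np.ones((3,25)))
cs,_=cv2.findContours(m,0,cv2.CHAIN_APPROX_NONE);c=max(cs,key=cv2.contourArea).reshape(-1,2)+[212,200]
print('win',rect(ray('wrist',c,.042,T)[:,:2]))
save(cv2.resize(i[180:240,180:340],None,fx=5,fy=5,interpolation=cv2.INTER_CUBIC),'w1b')
save(cv2.resize(i[5:155,205:325],None,fx=4,fy=4,interpolation=cv2.INTER_CUBIC),'w1p')
j=np.load('pics/top0.npy');r,W=plate(j,None,(175,220,160,222),'top');print('foam top',r)
print(ray('top',[[253.25,167.5],[253.25,223.75]],.047))
E
```

```text
foam (array([534. , 204.7]), 141.8, 91.5, 85.57)
win (array([529.2,  15.3]), 27.4, 146.3, 88.78)
foam top (array([533.7, 205. ]), 141.7, 91.3, 85.67)
[[0.61184845 0.01289804 0.047     ]
 [0.44610745 0.01658177 0.047     ]]
```

View pics/w1b.png

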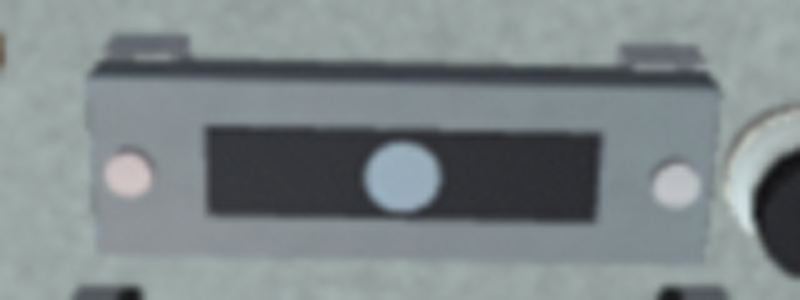

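View pics/w1p.png

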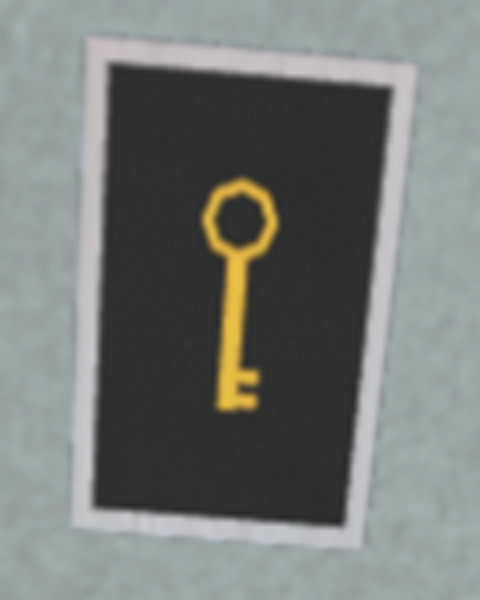

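Request:
drive_tool(
  targets=[0,0,1.25,40,1,0,0.7,0,0,0,50,0,0,0.7,0,0,0,50,0,0,0.7,0,0,0,50,0,0,0.7,0,0,0,50,0,0,0.7,0,0,0,0,0,50,0.7,0,0,0,0,0,50,0.7,0,0,0,0,0,50,0.7,0,0,0,0,0,50,0.7,0,0,0,0,0,35,0.7,0,0,0,0,0,5,0.7,0,0,0,0,0,0,0.7],
)

```text
clock: 4.58
position: [0.5353, 0.3345, 0.0323]
ee_rot: [0.0, 0.714, 0.7, 0.001]
contact_force: [-0.3, -0.1, -0.2]
width: 0.0598
```

```bash
python3 - <<'E'
from h import *
s,T,i=wshot('w2');print(tool(s).round(4)[:3,3],s['clock'])
i=get_image('scene');save(cv2.resize(i[60:220,180:380],None,fx=4,fy=3.7,interpolation=cv2.INTER_CUBIC),'s2')
E
```

```text
[0.5353 0.3345 0.0323] 4.575
```

View pics/w2.png

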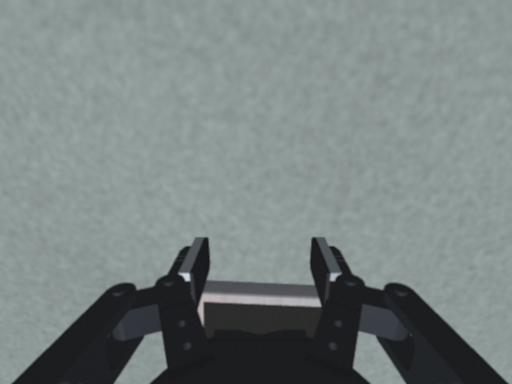

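View pics/s2.png

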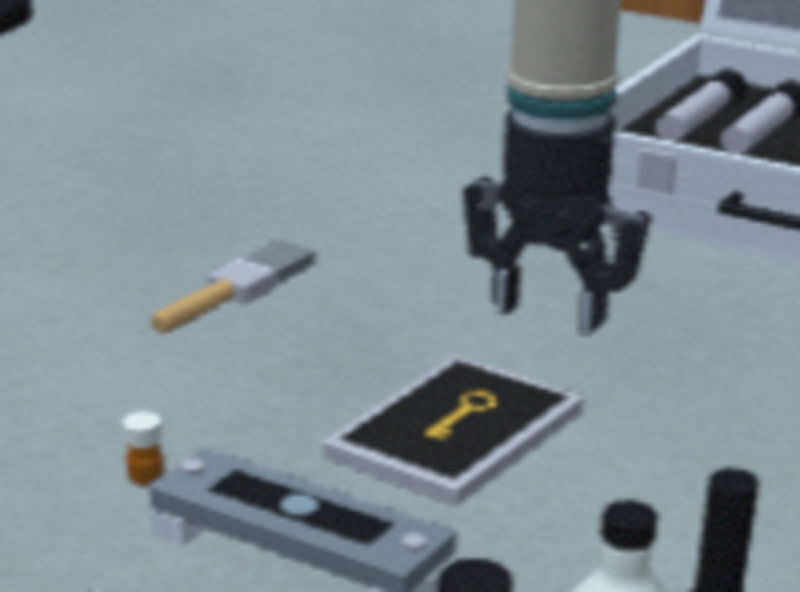

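Request:
drive_tool(
  targets=[0,0,0,0,1,20,0.7,0,0,0,0,0,9,0.7,0,0,0,-8,0,0,0.7,0,0,0,-5,0,0,0.7,0,0,0,-4,0,0,0.7,0,0,0,-4,0,0,0.7,0,0,0,-4,0,0,0.7,0,0,0,-4,0,0,0.7,0,0,0,-4,0,0,0.7,0,0,0,-4,0,0,0.7,0,0,0,-4,0,0,0.7,0,0,0,-4,0,0,0.7],
)

```text
clock: 6.18
position: [0.5352, 0.2886, 0.0023]
ee_rot: [-0.0, 0.715, 0.699, 0.0]
contact_force: [-1.2, 2.5, -1.2]
width: 0.0599
```

Request:
drive_tool(
  targets=[0,0,0,-5,0,0,0.7,0,0,0,-5,0,0,0.7,0,0,0,-5,0,0,0.7,0,0,0,-5,0,0,0.7,0,0,0,-5,0,0,0.7,0,0,0,-5,0,0,0.7,0,0,0,-5,0,0,0.7,0,0,0,-5,0,0,0.7,0,0,0,-5,0,0,0.7,0,0,0,-4,0,0,0.7,0,0,0,0,0,0,0.7],
)

```text
clock: 7.55
position: [0.5342, 0.2388, 0.0024]
ee_rot: [0.0, 0.715, 0.699, -0.0]
contact_force: [-0.2, 0.5, 0.1]
width: 0.0601
```

```bash
python3 - <<'E'
from h import *
s,T,i=wshot('w3');print(tool(s).round(4)[:3,3],s['clock'],s['contact_force'])
i=get_image('scene');np.save('pics/s3.npy',i);save(cv2.resize(i[80:240,180:380],None,fx=4,fy=3.7,interpolation=cv2.INTER_CUBIC),'s3')
i=get_image('top');np.save('pics/t3.npy',i);save(cv2.resize(i[140:265,150:350],None,fx=4,fy=4,interpolation=cv2.INTER_CUBIC),'t3')
E
```

```text
[0.5342 0.2388 0.0024] 7.55 [-0.24776658  0.4847562   0.09849348]
```

View pics/w3.png

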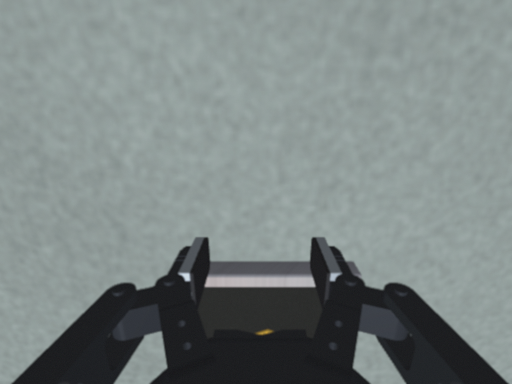

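View pics/s3.png

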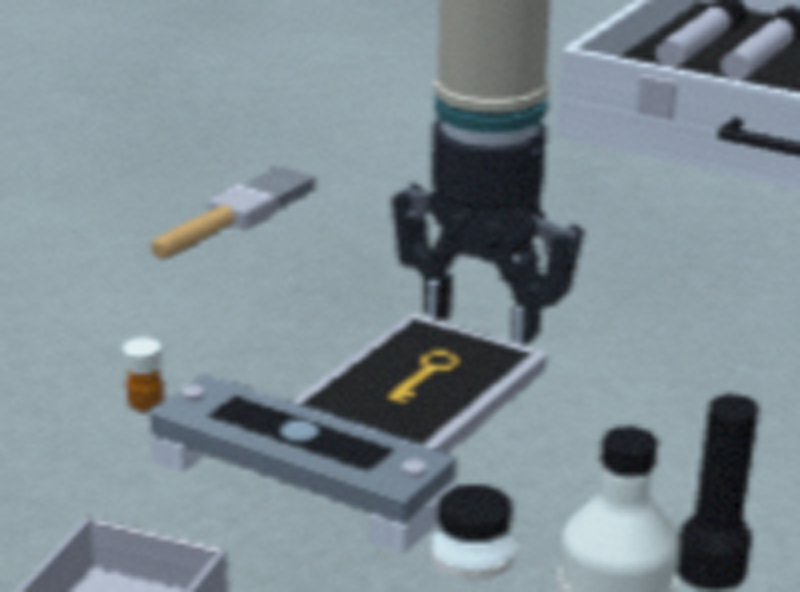

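View pics/t3.png

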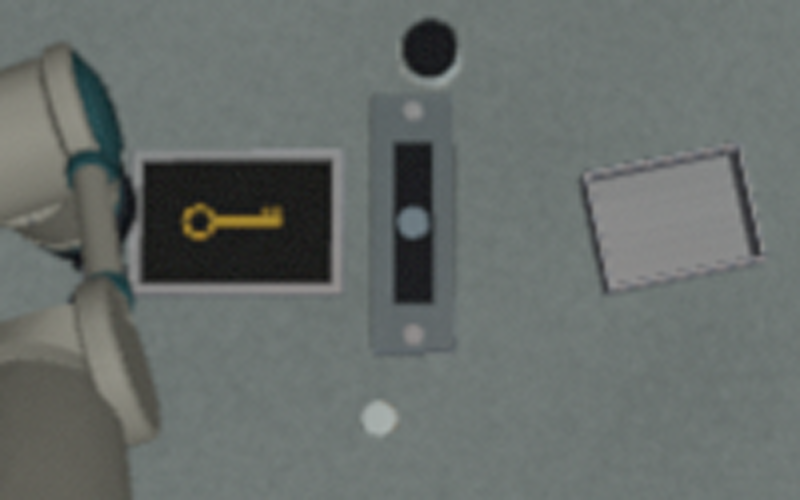

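```bash
python3 - <<'E'
from h import *
j=np.load('pics/t3.npy')
r,W=plate(j,None,(175,216,181,240),'top');print('foam top',r)
print(ray('top',[[182+1.2,180],[185,212]],.016))
# bridge window/bolts in top: pixel centroid
a=j[170:222,246:262].astype(int);m=(a.max(2)<60).astype(np.uint8)
cs,_=cv2.findContours(m,0,cv2.CHAIN_APPROX_NONE);c=np.vstack([k.reshape(-1,2) for k in cs if cv2.contourArea(k)>20])+[246,170]
print('win',rect(ray('top',c,.042)[:,:2]))
d=np.load('pics/w1.npz');i,T=d['i'],d['T']
a=i[200:230,212:308].astype(int);m=(a.max(2)<70).astype(np.uint8)
cs,_=cv2.findContours(m,0,cv2.CHAIN_APPROX_NONE);c=np.vstack([k.reshape(-1,2) for k in cs if cv2.contourArea(k)>20])+[212,200]
print('win w',rect(ray('wrist',c,.042,T)[:,:2]))
P=ray('wrist',[[205.8,215],[315.2,217.2],[260.4,215.4]],.045,T);print(P, (P[0]+P[1])/2)
# beam top edges in w1 zoom: far bottom edge left (98,252) right(704,262); left/right top corners (90,77),(718,92)
print(ray('wrist',np.array([[90,77],[718,92],[704,262],[98,252]])/5+180,.042,T))
E
```

```text
foam top (array([537.2, 148.5]), 140.9, 90.7, 88.72)
[[0.58426733 0.22465041 0.016     ]
 [0.48747296 0.21928079 0.016     ]]
win (array([529.6,  15.4]), 23.6, 115.4, 88.75)
win w (array([530. ,  15.3]), 27.3, 117.0, 88.55)
[[0.44759551 0.01581513 0.045     ]
 [0.61334916 0.0120555  0.045     ]
 [0.530225   0.01511803 0.045     ]] [0.53047233 0.01393531 0.045     ]
[[ 0.43741318  0.04619706  0.042     ]
 [ 0.62456259  0.04128248  0.042     ]
 [ 0.62450026 -0.01515884  0.042     ]
 [ 0.43550267 -0.01156205  0.042     ]]
```

Request:
drive_tool(
  targets=[0,0,0,-4,0,0,0.7,0,0,0,-5,-0.4,0,0.7,0,0,0,-5,-0.4,0,0.7,0,0,0,-5,-0.4,0,0.7,0,0,0,-5,-0.4,0,0.7,0,0,0,-5,-0.4,0,0.7,0,0,0,-5,-0.4,0,0.7,0,0,0,-5,-0.4,0,0.7,0,0,0,-5,-0.4,0,0.7,0,0,0,-5,-0.4,0,0.7,0,0,0,-5,-0.4,0,0.7,0,0,0,-5,-0.4,0,0.7],
)

```text
clock: 9.2
position: [0.5286, 0.1803, 0.0024]
ee_rot: [-0.0, 0.715, 0.699, 0.0]
contact_force: [-0.3, 3.6, 0.8]
width: 0.0598
```

Request:
drive_tool(
  targets=[0,0,0,-5,0,0,0.7,0,0,0,-5,0,0,0.7,0,0,0,-5,0,0,0.7,0,0,0,-5,0,0,0.7,0,0,0,-3,0,0,0.7,0,0,0,0,0,0,0.7],
)

```text
clock: 9.95
position: [0.5281, 0.157, 0.0022]
ee_rot: [0.0, 0.715, 0.7, -0.0]
contact_force: [0.3, 1.2, 0.8]
width: 0.0594
```

```bash
python3 - <<'E'
from h import *
s,T,i=wshot('w4');print(tool(s).round(4)[:3,3],s['clock'],s['contact_force'])
i=get_image('scene');np.save('pics/s4.npy',i);save(cv2.resize(i[120:260,180:360],None,fx=4.4,fy=4.2,interpolation=cv2.INTER_CUBIC),'s4')
i=get_image('top');np.save('pics/t4.npy',i);save(cv2.resize(i[140:265,150:350],None,fx=4,fy=4,interpolation=cv2.INTER_CUBIC),'t4')
E
```

```text
[0.5281 0.157  0.0022] 9.95 [0.29717486 1.23638972 0.7745967 ]
```

View pics/t4.png

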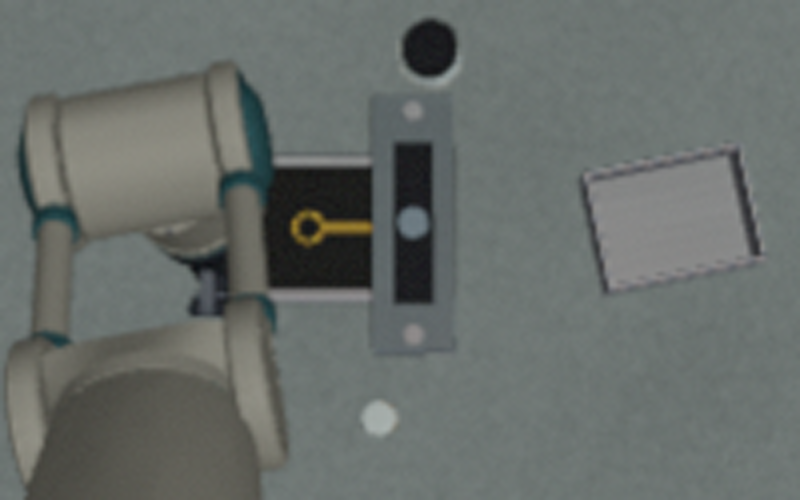

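View pics/s4.png

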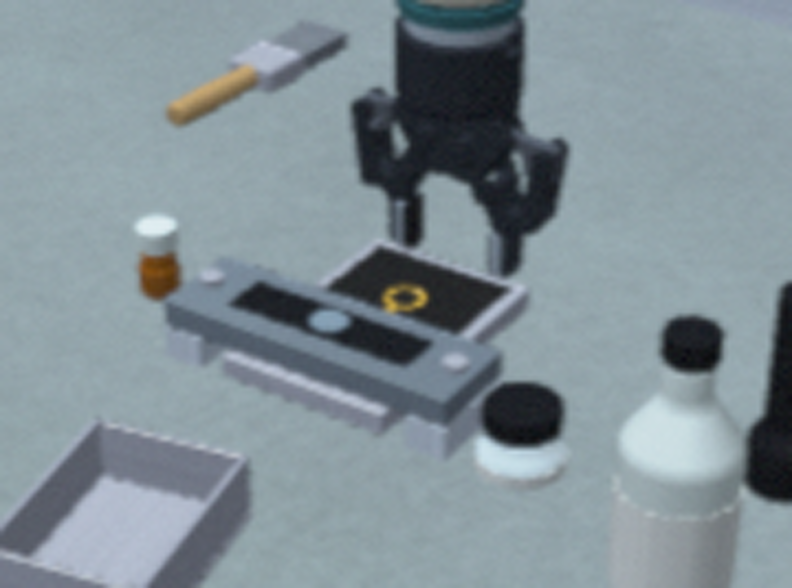

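View pics/w4.png

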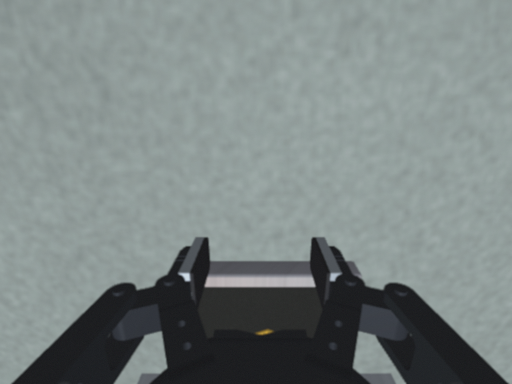

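Request:
drive_tool(
  targets=[0,0,0,-4,0,0,0.7,0,0,0,-5,0,0,0.7,0,0,0,-5,0,0,0.7,0,0,0,-5,0,0,0.7,0,0,0,-5,0,0,0.7,0,0,0,-5,0,0,0.7,0,0,0,-5,0,0,0.7,0,0,0,-5,0,0,0.7,0,0,0,-4,0,0,0.7,0,0,0,-3,0,0,0.7,0,0,0,-2,0,0,0.7,0,0,0,0,0,0,0.7],
)

```text
clock: 11.6
position: [0.5271, 0.1093, 0.0024]
ee_rot: [0.0, 0.715, 0.7, -0.0]
contact_force: [0.3, 0.3, 0.1]
width: 0.0598
```

```bash
python3 - <<'E'
from h import *
s,T,i=wshot('w5');print(tool(s).round(4)[:3,3],s['clock'],s['contact_force'])
i=get_image('scene');np.save('pics/s5.npy',i);save(cv2.resize(i[140:260,190:330],None,fx=5,fy=5,interpolation=cv2.INTER_CUBIC),'s5')
i=get_image('top');np.save('pics/t5.npy',i);save(cv2.resize(i[160:240,220:300],None,fx=7,fy=7,interpolation=cv2.INTER_CUBIC),'t5')
E
```

```text
[0.5271 0.1093 0.0024] 11.6 [0.27211757 0.27869841 0.07723297]
```

View pics/t5.png

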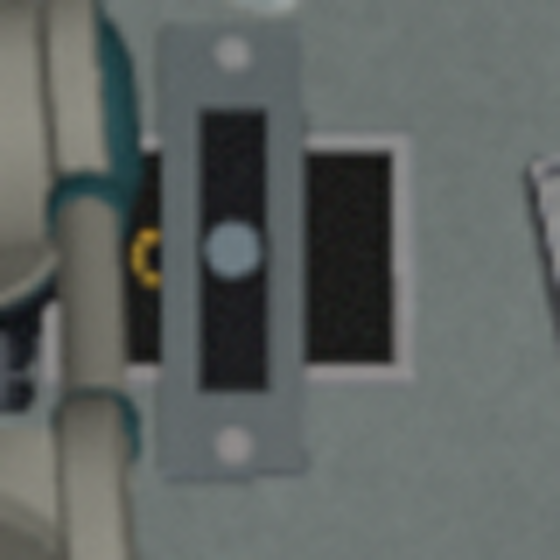

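View pics/s5.png

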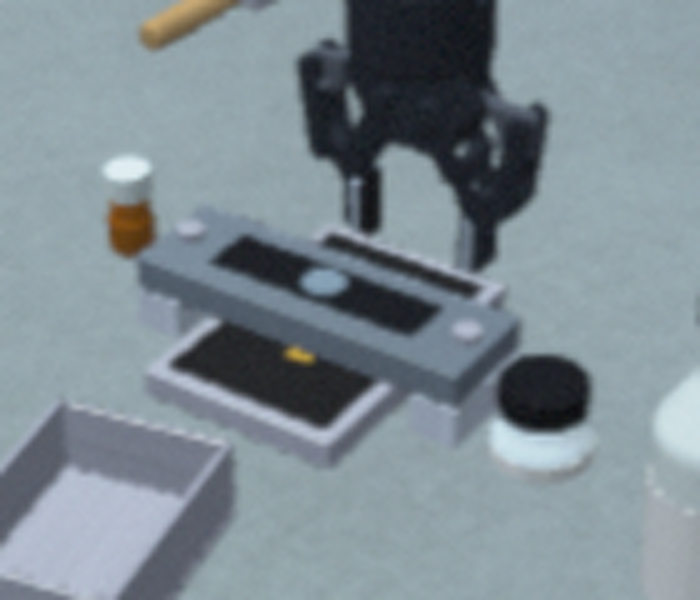

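```bash
python3 - <<'E'
from h import *
z=lambda p:np.array(p)/7+[220,160]-0.43
P=ray('top',z([[411,136],[411,380],[394,152],[394,363]]),.016)[:,:2]*1000
B=np.array([530.,15]);a=np.radians(-1.28);Rm=np.array([[np.cos(a),np.sin(a)],[-np.sin(a),np.cos(a)]])
print('bridge frame (lat,along)',((P-B)@Rm.T).round(1))
# subpixel: foam leading edge & sides
j=np.load('pics/t5.npy');g=j.mean(2)
for r in (185,190,200,205): print(r,g[r,268:284].round().tolist())
for c in (266,270,273): print(c,g[174:186,c].round().tolist(),g[207:218,c].round().tolist())
E
```

```text
bridge frame (lat,along) [[ 52.7 -75.8]
 [-52.8 -75. ]
 [ 45.7 -68.4]
 [-45.5 -67.8]]
185 [22.0, 25.0, 29.0, 29.0, 26.0, 26.0, 24.0, 44.0, 120.0, 136.0, 127.0, 116.0, 114.0, 113.0, 115.0, 114.0]
190 [26.0, 28.0, 22.0, 25.0, 28.0, 27.0, 23.0, 47.0, 122.0, 140.0, 132.0, 117.0, 112.0, 113.0, 115.0, 113.0]
200 [27.0, 26.0, 24.0, 28.0, 29.0, 30.0, 24.0, 38.0, 100.0, 132.0, 136.0, 123.0, 116.0, 113.0, 114.0, 114.0]
205 [27.0, 28.0, 26.0, 30.0, 27.0, 27.0, 26.0, 41.0, 101.0, 133.0, 137.0, 122.0, 114.0, 117.0, 116.0, 115.0]
266 [112.0, 113.0, 115.0, 113.0, 112.0, 129.0, 138.0, 95.0, 36.0, 26.0, 28.0, 27.0] [26.0, 27.0, 27.0, 24.0, 46.0, 123.0, 139.0, 126.0, 116.0, 116.0, 115.0]
270 [111.0, 109.0, 111.0, 112.0, 112.0, 129.0, 138.0, 94.0, 36.0, 22.0, 28.0, 29.0] [26.0, 24.0, 25.0, 27.0, 47.0, 122.0, 139.0, 125.0, 116.0, 114.0, 116.0]
273 [110.0, 109.0, 112.0, 112.0, 110.0, 130.0, 138.0, 97.0, 38.0, 23.0, 25.0, 26.0] [31.0, 24.0, 27.0, 23.0, 45.0, 123.0, 139.0, 124.0, 115.0, 114.0, 115.0]
```

Request:
drive_tool(
  targets=[0,0,0,-1,0,0,0.7,0,0,0,-1,0,0,0.7,0,0,0,-0.5,0,0,0.7,0,0,0,0,0,0,0.7,0,0,0,10,0,0,0.7,0,0,0,30,0,0,0.7,0,0,0,20,0,-40,0.7,0,0,0,0,0,-60,0.7,0,0,0,0,0,-60,0.7,0,0,0,0,0,-60,0.7,0,0,0,-30,2,-50,0.7,0,0,0,-40,0,0,0.7],
)

```text
clock: 13.25
position: [0.5313, 0.0971, 0.2772]
ee_rot: [0.004, 0.714, 0.7, 0.004]
contact_force: [-0.1, -0.9, -1.3]
width: 0.0597
```

Request:
drive_tool(
  targets=[0,0,0,0,0,0,0.7,0,0,0,0,0,0,0.7,0,0,0,0,0,0,0.7],
)

```text
clock: 13.62
position: [0.5285, 0.0978, 0.2716]
ee_rot: [-0.001, 0.714, 0.7, -0.0]
contact_force: [-0.5, -0.2, 0.6]
width: 0.0598
```

```bash
python3 - <<'E'
from h import *
s,T,i=wshot('w6');print(tool(s).round(4)[:3,3],s['clock'],s['contact_force'])
save(cv2.resize(i[130:290,180:340],None,fx=4.5,fy=3.7,interpolation=cv2.INTER_CUBIC),'w6z')
i=get_image('top');np.save('pics/t6.npy',i);save(cv2.resize(i[160:240,210:300],None,fx=7,fy=7,interpolation=cv2.INTER_CUBIC),'t6')
E
```

```text
[0.5285 0.0978 0.2716] 13.625 [-0.51844601 -0.22990474  0.60871874]
```

View pics/w6.png

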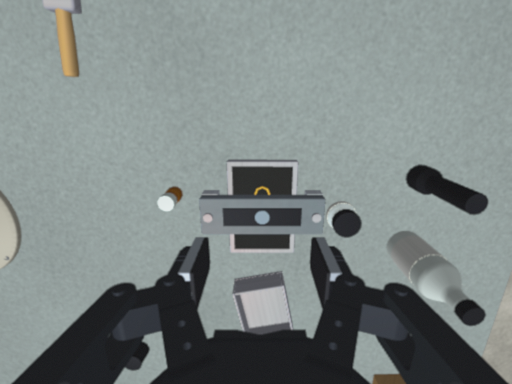

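View pics/t6.png

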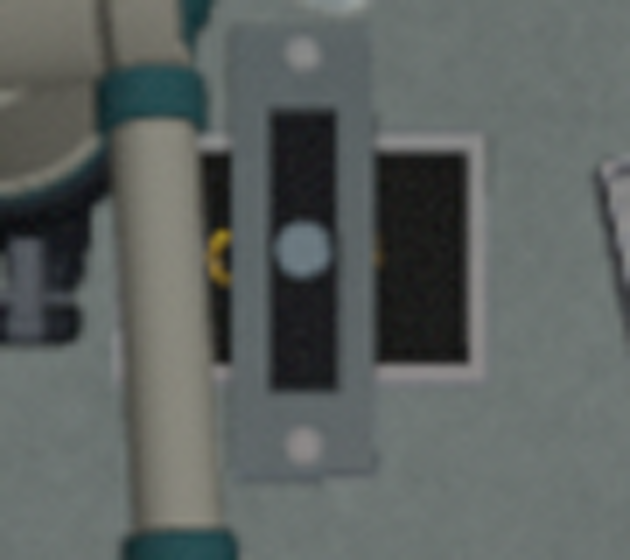

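```bash
cat > m.py <<'E'
from h import *
def edge(g,fixed,lo,hi,vert,rise):
    # vert: scan along rows at column `fixed`; midpoint crossing ~75; rise = dark->bright direction with index
    v=g[lo:hi,fixed] if vert else g[fixed,lo:hi]
    for k in range(len(v)-1):
        a,b=v[k],v[k+1]
        if (rise and a<75<=b) or (not rise and a>=75>b):
            t=lo+k+(75-a)/(b-a); return (fixed,t) if vert else (t,fixed)
B=np.array([530.,15]);a=np.radians(-1.28);Rm=np.array([[np.cos(a),np.sin(a)],[-np.sin(a),np.cos(a)]])
def loc(pts,name,T): return ((ray(name,[p for p in pts if p],.016,T)[:,:2]*1000-B)@Rm.T)
E
python3 - <<'E'
from m import *
d=np.load('pics/w6.npz');i,T=d['i'],d['T'];g=i.mean(2)
n=loc([edge(g,c,158,178,1,False) for c in range(236,290,4)],'wrist',T)
f=loc([edge(g,c,238,254,1,True) for c in range(238,288,4)],'wrist',T)
L=loc([edge(g,r,222,245,0,False) for r in range(172,190,3)],'wrist',T)
Rr=loc([edge(g,r,275,300,0,True) for r in range(172,190,3)],'wrist',T)
L2=loc([edge(g,r,225,245,0,False) for r in range(237,246,2)],'wrist',T)
R2=loc([edge(g,r,275,300,0,True) for r in range(237,246,2)],'wrist',T)
for k,v in dict(n=n,f=f,L=L,R=Rr,L2=L2,R2=R2).items(): print(k,v.mean(0).round(1),v.std(0).round(1), np.degrees(np.arctan(np.polyfit(v[:,0],v[:,1],1)[0])).round(2) if k in'nf' else '')
# bridge beam / window recheck in this view
a=i[203:232,216:308].astype(int);m=(a.max(2)<70).astype(np.uint8)
cs,_=cv2.findContours(m,0,cv2.CHAIN_APPROX_NONE);c=np.vstack([k.reshape(-1,2) for k in cs if cv2.contourArea(k)>20])+[216,203]
print('win',rect(ray('wrist',c,.042,T)[:,:2]))
j=np.load('pics/t6.npy');g=j.mean(2)
f=loc([edge(g,r,268,284,0,True) for r in range(184,210,3)],'top',None)
u=loc([edge(g,c,174,186,1,False) for c in range(266,275,2)],'top',None)
w=loc([edge(g,c,205,218,1,True) for c in range(266,275,2)],'top',None)
print('top far',f.mean(0),'sides',u.mean(0),w.mean(0))
j=np.load('pics/top0.npy');g=j.mean(2)
print('top0 ends', [ (edge(g,r,205,222,0,True),edge(g,r,160,172,0,False)) for r in (195,)])
E
```

```text
n [ 0.  72.1] [24.8  0.2] -0.43
f [  0.5 -68.7] [25.6  0. ] 0.01
L [-45.6  52. ] [0.1 8.3] 
R [45.5 52. ] [0.1 8.3] 
L2 [-45.4 -56.1] [0.1 5.4] 
R2 [ 45.3 -56. ] [0.1 5.4] 
win (array([530.1,  15.5]), 25.0, 117.3, 88.79)
top far [  1.0282326 -69.3624911] sides [ 45.59424145 -50.74766763] [-45.39879998 -50.27436981]
top0 ends [((np.float64(213.50761421319797), 195), (np.float64(166.29714285714286), 195))]
```

```bash
python3 -c "
from h import *
print(get_state()['clock'],sign_off())"
```

```text
the job is handed in; nothing more can be done
13.725 None
```

I pushed the plate under the bridge with both fingertips spread across its trailing end. The hand stayed square to the passage and moved at about 40 mm/s. Partway along I steered about 4 mm sideways to take out drift from when the plate first squared up. I handed in at 13.7 s of the 51 s, with the hand about 27 cm above the bench and touching nothing.

| Last check | Result |
|---|---|
| Between the legs | within about 0.1–0.2 mm of midway |
| Square to the passage | within about 0.2–0.4° |
| Along the passage | about 1–1.7 mm short of centre (wrist 1.7 mm, top 1.0 mm), so the two ends stick out 2–3 mm differently |
| Force read after each push | 3.6 N or less |

- **Off-centre along the passage:** I left this as it is, because the error is within the 2 mm the calibration is good to.
- **Disagreement:** before the last 2.5 mm push, the fingertip position put the plate about 4 mm short and the top camera about 2.5 mm. I went with the camera.
- **Bridge and bystanders:** the bridge's black window measured within about 1 mm of where it started. I saw no bystander shift in the pictures, but I did not measure their positions afterwards.

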